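# Move the climate logger from the recorder to the reader

### The job

Get the week's climate data read out: release the logger cartridge from the push-push bay of the climate recorder by pressing it in and letting it spring up, lift it out, and push it down into the empty bay of the data reader until the catch there holds it, then let go. Feel for the stop, press it down with no more than 20 N and do not wedge it in the slots; leave the recorder's bay sprung out and everything else on the bench where it is.

Things in the scene. Friction and masses are not known exactly. Their poses are not given: they have to be found in the camera images.
- logger: The logger: a grey plastic cartridge 116 mm tall, 0.12 kg, held down in the recorder's bay at the start. Origin at the centre of its underside, z up along it. Its body is 22 (x) by 52 (y) by 78 mm tall; the lowest 5 mm taper in by 3 mm a side; each narrow side has a catch notch 7 mm high and 8 mm deep (z = 24 to 31 mm). A half turn about z makes no difference.
- logger_fin (a point): Centre of the grip fin on the logger's top, 104 mm above its underside, axes as the logger's. The fin is 12 mm thick (x), 34 mm wide (y) and 24 mm high (z = 92 to 116 mm from the underside) and stands on a ventilated head 30 x 60 mm (z = 78 to 92 mm), wider than the slot.
- recorder: The climate recorder, fixed: an upright light case, x from -60 to +85 mm, y +/-65 mm, top at 95 mm, a small screen on its upright -x face and, behind the bay, a round louvred sensor stub (38 mm across, up to 130 mm high, at x 61, y 42 mm). Origin at bench level, below the centre of its bay.
- recorder_mouth (a point): Centre of the recorder's bay mouth, at the top of the black collar, 105 mm above the bench. The vertical slot is 24.4 (x) by 54.4 mm (y), 1.2 mm wider than the logger's body on each side, with a 3 mm 45-degree lead-in round its rim; the collar is 42 x 72 mm outside.
- recorder_tray (a joint): Depth (m) of the recorder's spring tray, on which the logger's foot stands. 0 = sprung out, 34 mm below the collar top; grows downward; 0.018 where the catch holds it (start). To release, press the logger 4 mm farther down (rubber stop at 4.5 mm), then let it come up: the spring lifts it 18 mm to 0. Spring force about 4.5 N when out, 6.5 N when held.
- recorder_seat (a point): Top of the recorder's spring tray, at its centre; it moves with the tray. Push-push catch: as long as the tray is held, steel tongues in the slot's narrow sides lock into the logger's notches and it cannot be pulled out; as the tray comes up they draw back and free it.
- reader: The data reader, fixed: a darker desk console with a sloping screen on its -x side (x from -100 to -40 mm, rising from 30 to 95 mm), case to x = +70 mm, y +/-65 mm, top at 95 mm. Origin at bench level, below the centre of its bay; its y axis lies along the slot's long side.
- reader_mouth (a point): Centre of the reader's bay mouth, at the top of the black collar, 105 mm above the bench; slot, lead-in and collar as on the recorder. Empty at the start.
- reader_tray (a joint): Depth (m) of the reader's spring tray: 0 = out, 34 mm below the collar top (start); grows as the logger is pressed down. Catch and tongues as on the recorder, but the reader takes several lengths of logger: the height of its catch is set by a screw inside and is not known. It holds somewhere between 0.0145 and 0.0335, with the rubber stop 4.5 mm below that.
- reader_seat (a point): Top of the reader's spring tray, at its centre; it moves with the tray. Press the logger to the stop, found by feel (up to 10 N of spring, then a sharp rise), and let it come up 4.5 mm: the catch holds it. Pressed too short, the tray springs right out again; pressed once more after it held, it is let out.
- dishes: Bystander, not to be disturbed: stack of three clear round petri dishes, 63 mm across, 42 mm high. Origin at the centre of its underside.
- deli_cup: Bystander, not to be disturbed: round clear cup with white lid, 94 mm across, 68 mm high. Origin at the centre of its underside.
- lidded_tub: Bystander, not to be disturbed: white rectangular lidded tub, 118 x 180 x 62 mm. Origin at the centre of its underside.
- media_bottle: Bystander, not to be disturbed: glass bottle with a screw cap, 68 mm across, 135 mm high. Origin at the centre of its underside.
- forceps: Bystander, not to be disturbed: steel forceps lying flat, about 135 mm long, 8 mm high. Origin at the centre of its underside (near its middle).
- tape_roll: Bystander, not to be disturbed: roll of tape lying flat, 84 mm across, 19 mm high. Origin at the centre of its underside.
- beaker: Bystander, not to be disturbed: open white plastic beaker, 72 mm across, 85 mm high. Origin at the centre of its underside.
- wash_bottle: Bystander, not to be disturbed: white squeeze bottle with a bent spout, 64 mm across, 172 mm high. Origin at the centre of its underside.

How it is judged:
By the outcome, as a careful person would: the job done as asked, in the order asked, and still so for the second after the job is handed in, with the robot touching nothing.
It also fails if it takes over 45 s, if anything falls off the work surface, if the arm or the gripper's body presses on something with over 40 N, if the wrist force passes 120 N, or if a joint passes its speed limit or range.

### The arm

A 6-joint arm with a two-finger parallel gripper is mounted at the origin on the work surface. World frame = base frame: x ahead of the robot, y to its left, z up, the work surface at z = 0. Lengths are in m, angles in rad, forces in N, time in s.
With the tool pointing down it reaches from about 0.25 to 0.725 m from the base axis. Payload 4 kg.
Tool frame: the origin (TCP) lies on the centre line of the jaws, within the pads' length; the fingertips stand 22 mm ahead of it and the grasp point (between the pads) lies 3 mm ahead of it (bot.finger_overhang is the distance from the TCP to the fingertips, in m); x points along the fingers, z is the direction in which the jaws open and shut, and the axes are right-handed (so a half turn about x gives the same grasp; the last joint's range is limited). The gripper opens to 85 mm and grips with 20 to 120 N. Pads are 22 mm wide; open, the fingers measure 114 mm over their backs; the gripper's body (76 mm by 85 mm) begins 54 mm behind the grasp point. The pads swing forward as they close: fully open they stand 13 mm farther back than shut.
Start: joints at [-1.176, 0.241, 0.005, 1.335, 0, 1.571], TCP at [0.192, -0.462, 0.253] pointing down, gripper open.
Joint ranges: [-2.72, 2.72], [-1.05, 1.87], [-1.09, 1.28], [-1.99, 2.15], [-1.42, 1.44], [-3.14, 3.14]. Speed limits (rad/s): [2.79, 2.79, 3.14, 3.14, 3.14, 3.14].

### API

Orientations are given as a rotation vector (axis times angle).
In Python, from plant import bot gives the robot as it stands. The module is installed in compiled form; this text tells all that it offers.
- The arm moves only by the tool send_rows, never from a script. Its argument "plan" is a list of rows, each an object of numbers: "tx", "ty", "tz": the shift along the tool's x, y, z in mm; "ax", "ay", "az": the turn, a rotation vector about the tool's x, y, z in degrees. A call has 1 to 20 rows; each row is the pose to reach, as a shift and turn from the pose commanded when the call began, along the tool's axes at that moment; what a row does not reach only later rows make up. A row lasts 1/12 s, in which the tool goes at most 41.7 mm and 7.16 degrees, less where a joint would pass 70% of its speed; a pose out of reach is approached as far as the arm can. A call with a gripper value outside its range is refused whole. "gripper" is the opening, from 0 (shut) to 1 (fully open), set as the call begins (left out, the last holds). The fingers move at their own pace and stop on an object; "squeeze" is the grip in N (left out, the last holds). Time passes only in rows, so rows that repeat a pose let the fingers close. It gives the time, the measured TCP pose, the force and the opening at its end, in the units of the state.
- bot.get_state(): the state, without advancing time (a new reading comes with each control period).
- bot.read_camera(name): name is "side" or "top" or "wrist"; returns a dict with "img" (384x512x3 uint8, blue, green, red), "intrinsics" (3x3 intrinsics, pixels), "world_from_camera" (4x4, takes a point from camera to world coordinates). Camera axes: x right, y down, z forward; pixel columns grow to the right and rows downward; lengths in m; the calibration is good to about 2 mm. A picture is of the moment at which its call begins. There is no depth.
- bot.sign_off(): hands the job in, once; it reports no verdict.
The state is a dict: "clock": time; "q": joint angles; "joint_velocities": joint speeds; "tau": joint torques, N m; "eef_pos": TCP position; "ee_rot": TCP orientation; "ft_force": force on the tool from outside, world axes, zero at the start; "ft_torque": the same for the moment, N m; "finger_gap": finger opening in m.
Only numpy, scipy, OpenCV 4.12 (cv2) and the standard library are available. Lean on these libraries where they do the work, as an engineer would, in place of code of your own. Each camera call takes 0.05 s, during which the arm holds its last target.

## Working session

There is one attempt and no reset: what is moved stays moved. The work goes in short steps, Python scripts to look and compute and a tool call to move; the robot and the scene stay as the last step left them, time stands still between calls to the robot, and variables do not carry over. Pictures are saved under pics/ and viewed, and the job is handed in when it is done.

Besides the shell and the picture viewer there is one more tool, called by a JSON object that holds its "fn" and its "kwargs", one argument or row to a line. send_rows: Moves the arm, as the interface text tells. Its arguments: {"type":"object","properties":{"plan":{"type":"array","items":{"type":"object","properties":{"tx":{"type":"number"},"ty":{"type":"number"},"tz":{"type":"number"},"ax":{"type":"number"},"ay":{"type":"number"},"az":{"type":"number"}}}},"gripper":{"type":"number"},"squeeze":{"type":"number"}},"required":["plan"]}

```bash
mkdir -p pics
python3 - <<'E'
from plant import bot
import cv2,numpy as np
for n in ["top","side","wrist"]:
    c=bot.read_camera(n); cv2.imwrite(f"pics/{n}0.png",c["img"]); np.savez(f"{n}0.npz",**c)
    print(n,np.round(c["intrinsics"],1).tolist(),np.round(c["world_from_camera"],4).tolist())
s=bot.get_state(); print({k:np.round(v,4).tolist() for k,v in s.items()})
E
```

```text
top [[438.3, 0.0, 255.3], [0.0, 438.3, 189.9], [0.0, 0.0, 1.0]] [[-0.016, -0.9955, 0.0937, 0.4265], [-0.9998, 0.0167, 0.0066, -0.0099], [-0.0082, -0.0935, -0.9956, 1.4035], [0.0, 0.0, 0.0, 1.0]]
side [[460.7, 0.0, 256.6], [0.0, 460.7, 192.1], [0.0, 0.0, 1.0]] [[-0.9487, -0.2292, 0.218, 0.2535], [-0.3162, 0.6728, -0.6688, 0.8921], [0.0066, -0.7034, -0.7107, 1.0728], [0.0, 0.0, 0.0, 1.0]]
wrist [[273.1, 0.0, 262.9], [0.0, 273.1, 188.6], [0.0, 0.0, 1.0]] [[0.3854, -0.8773, -0.2861, 0.2646], [-0.9228, -0.367, -0.1174, -0.4311], [-0.002, 0.3092, -0.951, 0.3727], [0.0, 0.0, 0.0, 1.0]]
{'clock': 0.15, 'q': [-1.176, 0.2412, 0.004, 1.3352, 0.0, 1.5708], 'joint_velocities': [0.0007, -0.0013, 0.0049, -0.0009, 0.0002, 0.0012], 'tau': [-0.0012, -37.2635, 25.2639, 0.0124, -0.0002, 0.0], 'eef_pos': [0.1921, -0.4611, 0.2526], 'ee_rot': [0.9146, 1.3719, -0.9131], 'ft_force': [0.5538, -0.1288, -0.1649], 'ft_torque': [-0.0127, 0.018, -0.0168], 'finger_gap': 0.0856}
```

View pics/top0.png

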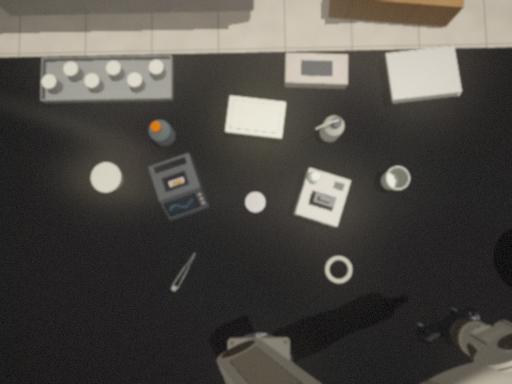

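View pics/side0.png

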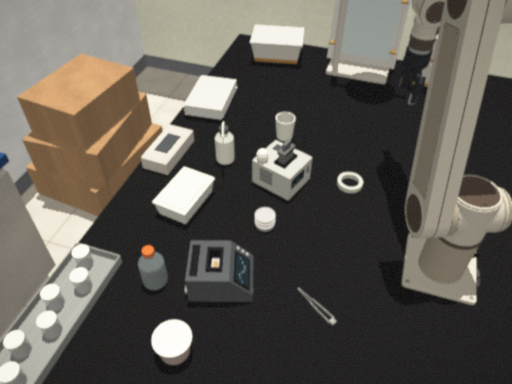

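View pics/wrist0.png

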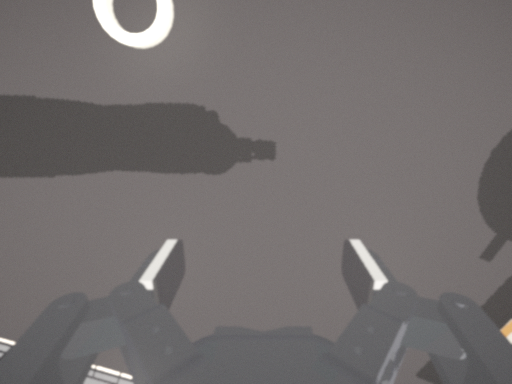

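The top view shows the recorder near px (323,198) and the reader near (178,186). I'll zoom in on both.

Run:
```python
import cv2,numpy as np
t=np.load("top0.npz")["img"]; s=np.load("side0.npz")["img"]
def cr(i,x,y,w,h,k): return cv2.resize(i[y:y+h,x:x+w],(w*k,h*k),interpolation=cv2.INTER_CUBIC)
a=cr(t,290,160,66,74,8-2); b=cr(t,142,148,72,74,6)
h=np.hstack([a[:,:396],b[:,:]])[:, :800]; cv2.imwrite("pics/topz.png",h); print(h.shape)
a=cr(s,245,105,74,96,5); b=cr(s,180,230,80,96,5)
h=np.hstack([a,b]); cv2.imwrite("pics/sidez.png",h); print(h.shape)
```

```text
(444, 800, 3)
(480, 770, 3)
```

View pics/topz.png

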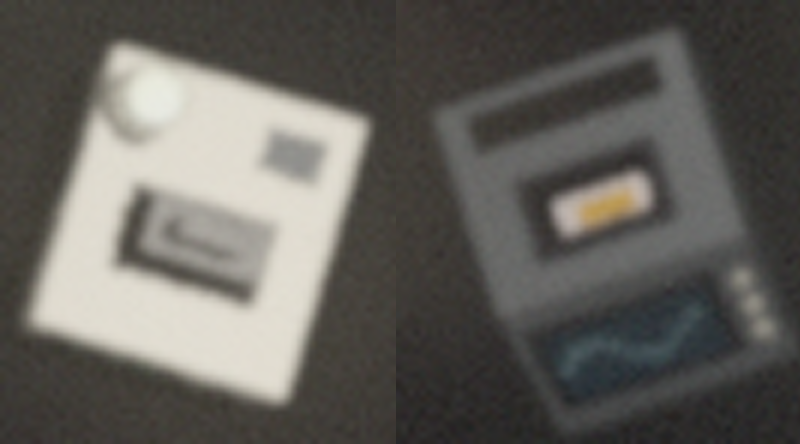

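View pics/sidez.png

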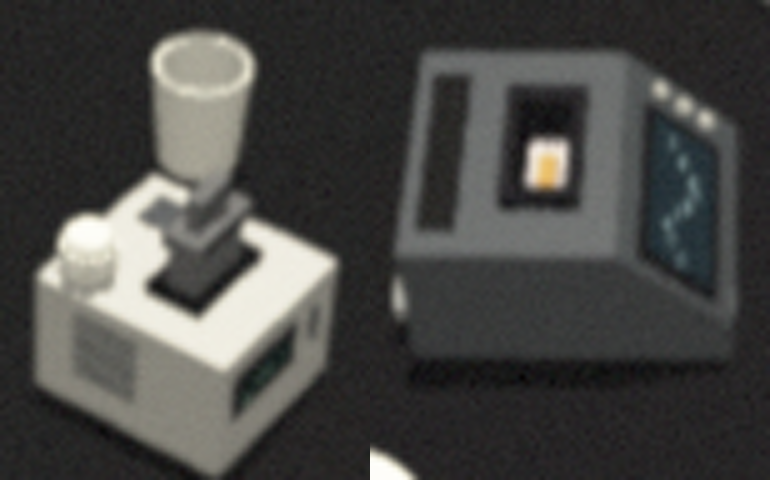

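```bash
cat > h.py <<'E'
import numpy as np, cv2
from scipy.optimize import least_squares
from scipy.spatial.transform import Rotation as R
def proj(P,c):
    T=np.linalg.inv(c["world_from_camera"]); q=P@T[:3,:3].T+T[:3,3]
    uv=q@c["intrinsics"].T; return uv[:,:2]/uv[:,2:]
def place(L,x,y,a):
    L=np.asarray(L,float); c,s=np.cos(a),np.sin(a)
    return np.c_[x+c*L[:,0]-s*L[:,1],y+s*L[:,0]+c*L[:,1],L[:,2]]
def fit(obs,x0):  # obs: list of (cam, L(mm), uv)
    f=lambda p: np.concatenate([(proj(place(np.array(L)/1000,*p),c)-np.array(u)).ravel() for c,L,u in obs])
    r=least_squares(f,x0,loss="soft_l1"); return r.x,r.fun
E
python3 - <<'E'
from h import *
t=dict(np.load("top0.npz"));s=dict(np.load("side0.npz"))
z=lambda l,ox,oy,k,pu=0:[(ox+(u-pu+.5)/k-.5,oy+(v+.5)/k-.5) for u,v in l]
Lr=[(85,65,95),(85,-65,95),(-60,-65,95),(-60,65,95)]
rt=(t,Lr,z([(113,42),(370,120),(288,404),(28,326)],290,160,6))
rs=(s,[(-60,65,95),(-60,-65,95),(85,65,95)],z([(222,372),(335,262),(38,275)],245,105,5))
Ld=[(70,-65,95),(70,65,95),(-40,65,95),(-40,-65,95)]
dt=(t,Ld,z([(680,28),(437,115),(500,325),(748,240)],142,148,6,396))
ds=(s,[(-40,-65,95),(70,65,95),(-40,65,95),(70,-65,95)],z([(622,55),(400,255),(625,258),(425,50)],180,230,5,370))
for n,o,x0 in [("rec",[rt,rs],(.4,-.15,-.2)),("rec t",[rt],(.4,-.15,-.2)),("rea",[dt,ds],(.4,.2,.3)),("rea t",[dt],(.4,.2,.3)),("rea s",[ds],(.4,.2,.3)),("rec s",[rs],(.4,-.15,-.2))]:
    p,r=fit(o,x0); print(n,np.round(p[:2]*1000,1),np.degrees(p[2]).round(2),np.round(r,1))
E
```

```text
rec [ 513.7 -198.2] -18.25 [ 0.2  0.9 -1.   0.6 -1.  -0.4  0.4 -0.5  0.3 -0.8  0.1 -0.8 -0.4 -0.1]
rec t [ 514.  -199.3] -17.83 [ 0.4  0.8 -0.8  0.3 -0.4 -0.6  0.9 -0.4]
rea [578.1 239.7] 18.58 [-0.9  0.7 -1.1  0.5 -0.2 -0.2 -0.5 -0.5  1.4 -1.1  0.1 -0.6 -1.1 -1.1
  0.2 -0.2]
rea t [578.3 237.9] 17.88 [ 0.1  0.8 -0.3  0.1  0.2 -0.5  0.  -0.3]
rea s [577.5 241.9] 18.99 [ 1.2 -0.5  0.1  0.3 -0.9 -0.5 -0.1  0.6]
rec s [ 512.6 -195.7] -19.15 [ 0.  -0.1  0.3  0.  -0.3  0.1]
```

```bash
cat >> h.py <<'E'
def goal(p,yaw):
    z=np.array([np.cos(yaw),np.sin(yaw),0]);x=np.array([0,0,-1.]);return np.array(p),np.c_[x,np.cross(z,x),z]
def row(cp,cR,p,yaw):
    gp,gR=goal(p,yaw); d=cR.T@(gp-cp)*1000; a=np.degrees(R.from_matrix(cR.T@gR).as_rotvec())
    print("t",d.round(2),"a",a.round(2))
E
python3 - <<'E'
from h import *
from plant import bot
s=bot.get_state(); cR=R.from_rotvec(s["ee_rot"]).as_matrix(); cp=np.array(s["eef_pos"])
print(cR.round(3))
row(cp,cR,(.578,.239,.26),np.radians(18)); row(cp,cR,(.514,-.1985,.26),np.radians(-18))
E
```

```text
[[-0.001  0.923  0.385]
 [ 0.002  0.385 -0.923]
 [-1.     0.    -0.002]]
t [  -6.55  625.45 -497.86] a [-8.538e+01 -8.000e-02 -7.000e-02]
t [  -7.19  398.11 -118.62] a [-4.938e+01 -9.000e-02 -4.000e-02]
```

{"fn": "send_rows", "kwargs": {
  "plan": [
    {"tx": -7,"ty": 625.5,"tz": -498,"ax": -85.4},
    {"tx": -7,"ty": 625.5,"tz": -498,"ax": -85.4},
    {"tx": -7,"ty": 625.5,"tz": -498,"ax": -85.4},
    {"tx": -7,"ty": 625.5,"tz": -498,"ax": -85.4},
    {"tx": -7,"ty": 625.5,"tz": -498,"ax": -85.4},
    {"tx": -7,"ty": 625.5,"tz": -498,"ax": -85.4},
    {"tx": -7,"ty": 625.5,"tz": -498,"ax": -85.4},
    {"tx": -7,"ty": 625.5,"tz": -498,"ax": -85.4},
    {"tx": -7,"ty": 625.5,"tz": -498,"ax": -85.4},
    {"tx": -7,"ty": 625.5,"tz": -498,"ax": -85.4},
    {"tx": -7,"ty": 625.5,"tz": -498,"ax": -85.4},
    {"tx": -7,"ty": 625.5,"tz": -498,"ax": -85.4},
    {"tx": -7,"ty": 625.5,"tz": -498,"ax": -85.4},
    {"tx": -7,"ty": 625.5,"tz": -498,"ax": -85.4},
    {"tx": -7,"ty": 625.5,"tz": -498,"ax": -85.4},
    {"tx": -7,"ty": 625.5,"tz": -498,"ax": -85.4},
    {"tx": -7,"ty": 625.5,"tz": -498,"ax": -85.4},
    {"tx": -7,"ty": 625.5,"tz": -498,"ax": -85.4},
    {"tx": -7,"ty": 625.5,"tz": -498,"ax": -85.4},
    {"tx": -7,"ty": 625.5,"tz": -498,"ax": -85.4}
  ],
  "gripper": 0.5
}}

```text
schema error: expected keys tx, ty, tz, ax, ay, az
```

{"fn": "send_rows", "kwargs": {
  "plan": [
    {"tx": -7,"ty": 625.5,"tz": -498,"ax": -85.4,"ay": 0,"az": 0},
    {"tx": -7,"ty": 625.5,"tz": -498,"ax": -85.4,"ay": 0,"az": 0},
    {"tx": -7,"ty": 625.5,"tz": -498,"ax": -85.4,"ay": 0,"az": 0},
    {"tx": -7,"ty": 625.5,"tz": -498,"ax": -85.4,"ay": 0,"az": 0},
    {"tx": -7,"ty": 625.5,"tz": -498,"ax": -85.4,"ay": 0,"az": 0},
    {"tx": -7,"ty": 625.5,"tz": -498,"ax": -85.4,"ay": 0,"az": 0},
    {"tx": -7,"ty": 625.5,"tz": -498,"ax": -85.4,"ay": 0,"az": 0},
    {"tx": -7,"ty": 625.5,"tz": -498,"ax": -85.4,"ay": 0,"az": 0},
    {"tx": -7,"ty": 625.5,"tz": -498,"ax": -85.4,"ay": 0,"az": 0},
    {"tx": -7,"ty": 625.5,"tz": -498,"ax": -85.4,"ay": 0,"az": 0},
    {"tx": -7,"ty": 625.5,"tz": -498,"ax": -85.4,"ay": 0,"az": 0},
    {"tx": -7,"ty": 625.5,"tz": -498,"ax": -85.4,"ay": 0,"az": 0},
    {"tx": -7,"ty": 625.5,"tz": -498,"ax": -85.4,"ay": 0,"az": 0},
    {"tx": -7,"ty": 625.5,"tz": -498,"ax": -85.4,"ay": 0,"az": 0},
    {"tx": -7,"ty": 625.5,"tz": -498,"ax": -85.4,"ay": 0,"az": 0},
    {"tx": -7,"ty": 625.5,"tz": -498,"ax": -85.4,"ay": 0,"az": 0},
    {"tx": -7,"ty": 625.5,"tz": -498,"ax": -85.4,"ay": 0,"az": 0},
    {"tx": -7,"ty": 625.5,"tz": -498,"ax": -85.4,"ay": 0,"az": 0},
    {"tx": -7,"ty": 625.5,"tz": -498,"ax": -85.4,"ay": 0,"az": 0},
    {"tx": -7,"ty": 625.5,"tz": -498,"ax": -85.4,"ay": 0,"az": 0}
  ],
  "gripper": 0.5
}}

```text
clock: 1.82
eef_pos: [0.5797, 0.2444, 0.2577]
ee_rot: [-0.25, 1.557, 0.252]
ft_force: [-0.6, -1.1, 0.2]
finger_gap: 0.0425
```

```bash
cat > look.py <<'E'
import sys; from h import *; from plant import bot
n=sys.argv[1]; tag=sys.argv[2]
c=bot.read_camera(n); s=bot.get_state()
np.savez(f"{tag}.npz",pos=s["eef_pos"],rot=s["ee_rot"],**c); cv2.imwrite(f"pics/{tag}.png",c["img"])
print(s["clock"],np.array(s["eef_pos"]).round(4),np.array(s["ee_rot"]).round(4),np.array(s["ft_force"]).round(2),np.abs(s["joint_velocities"]).max().round(3),s["finger_gap"])
E
python3 look.py wrist w1; python3 look.py wrist w2
```

```text
1.8667 [0.5792 0.2432 0.2577] [-0.2502  1.5578  0.2512] [-0.    0.92 -0.26] 0.091 0.0425705026804882
1.9167 [0.5782 0.2408 0.2582] [-0.25    1.5589  0.249 ] [ 0.46 -1.38  0.76] 0.058 0.04271205318587207
```

View pics/w2.png

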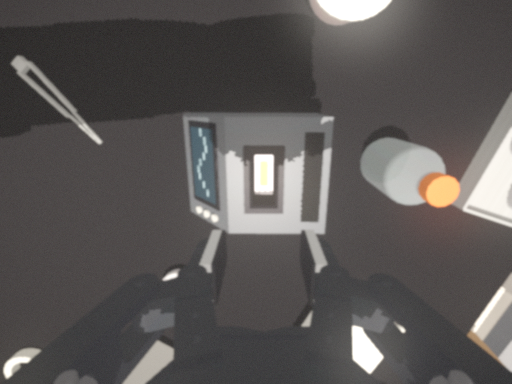

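The reader's collar is centred near px (264,179), and its case-top corners are near (226,113), (333,114), (326,233) and (228,234). I'll zoom in and fit the pose.

```bash
python3 look.py wrist w3
python3 - <<'E'
from h import *
i=np.load("w3.npz")["img"]; c=i[100:245,180:345]; h=cv2.resize(c,None,fx=4,fy=4,interpolation=cv2.INTER_CUBIC); cv2.imwrite("pics/w3z.png",h)
E
```

```text
1.9667 [0.5777 0.2392 0.2589] [-0.2489  1.559   0.2473] [ 0.49 -1.07 -0.1 ] 0.043 0.04266602410425184
```

View pics/w3z.png

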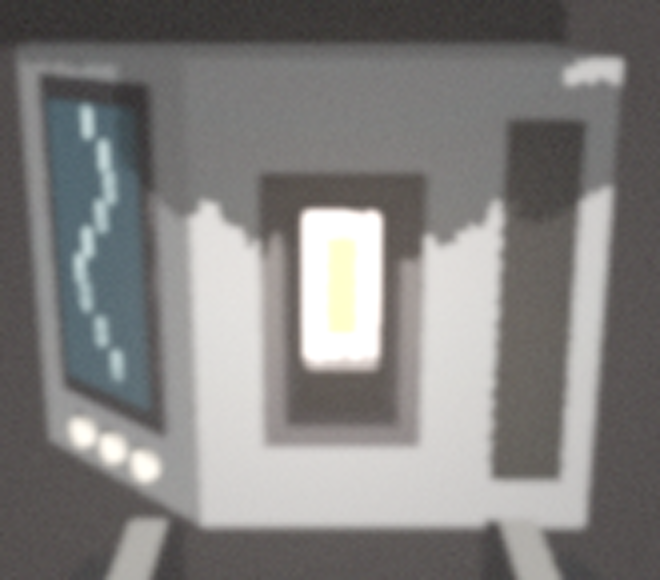

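```bash
cat > fitd.py <<'E'
from h import *
import sys
t=dict(np.load("w3.npz"))
z=lambda l,ox,oy,k:[(ox+(u+.5)/k-.5,oy+(v+.5)/k-.5) for u,v in l]
o1=(t,[(-21,-36,105),(21,-36,105),(-15.2,-30.2,105),(15.2,-30.2,105)],z([(265.5,445),(418,445),(288,424),(397,424)],180,100,4))
o2=(t,[(-40,-65,95),(70,-65,95)],z([(200,526),(587,526)],180,100,4))
for o in ([o1],[o1,o2],[o2]):
    p,r=fit(o,(.578,.239,.31)); print(np.round(p[:2]*1000,2),np.degrees(p[2]).round(2),r.round(2))
p,r=fit([o1,o2],(.578,.239,.31))
g=proj(place(np.array([(-21,36,105),(21,36,105),(-21,36,95),(21,36,95),(-40,65,95),(70,65,95),(70,65,0)])/1000,*p),t)
print(((g-[180,100])*4).round(0))
E
python3 fitd.py
```

```text
[579.03 242.29] 18.28 [-0.28 -0.13  0.45 -0.1  -0.62  0.12  0.43  0.14]
[579.05 242.19] 18.24 [-0.32 -0.05  0.41  0.01 -0.65  0.21  0.39  0.25  0.56 -0.32 -0.4  -0.15]
[578.93 241.83] 18.36 [ 0.49 -0.02 -0.49 -0.03]
[[257. 177.]
 [425. 177.]
 [260. 171.]
 [422. 171.]
 [182.  54.]
 [621.  55.]
 [550.  41.]]
```

Run:
```python
from h import *
from plant import bot
s=bot.get_state(); cR=R.from_rotvec(s["ee_rot"]).as_matrix(); cp=np.array(s["eef_pos"])
row(cp,cR,(.513,-.199,.2589),np.radians(-18.2))
```

```text
t [   0.75 -396.36 -197.71] a [36.31 -0.13  0.08]
```

{"fn": "send_rows", "kwargs": {
  "plan": [
    {"tx": 0,"ty": -396,"tz": -198,"ax": 36.3,"ay": 0,"az": 0},
    {"tx": 0,"ty": -396,"tz": -198,"ax": 36.3,"ay": 0,"az": 0},
    {"tx": 0,"ty": -396,"tz": -198,"ax": 36.3,"ay": 0,"az": 0},
    {"tx": 0,"ty": -396,"tz": -198,"ax": 36.3,"ay": 0,"az": 0},
    {"tx": 0,"ty": -396,"tz": -198,"ax": 36.3,"ay": 0,"az": 0},
    {"tx": 0,"ty": -396,"tz": -198,"ax": 36.3,"ay": 0,"az": 0},
    {"tx": 0,"ty": -396,"tz": -198,"ax": 36.3,"ay": 0,"az": 0},
    {"tx": 0,"ty": -396,"tz": -198,"ax": 36.3,"ay": 0,"az": 0},
    {"tx": 0,"ty": -396,"tz": -198,"ax": 36.3,"ay": 0,"az": 0},
    {"tx": 0,"ty": -396,"tz": -198,"ax": 36.3,"ay": 0,"az": 0},
    {"tx": 0,"ty": -396,"tz": -198,"ax": 36.3,"ay": 0,"az": 0},
    {"tx": 0,"ty": -396,"tz": -198,"ax": 36.3,"ay": 0,"az": 0},
    {"tx": 0,"ty": -396,"tz": -198,"ax": 36.3,"ay": 0,"az": 0},
    {"tx": 0,"ty": -396,"tz": -198,"ax": 36.3,"ay": 0,"az": 0},
    {"tx": 0,"ty": -396,"tz": -198,"ax": 36.3,"ay": 0,"az": 0},
    {"tx": 0,"ty": -396,"tz": -198,"ax": 36.3,"ay": 0,"az": 0}
  ]
}}

```text
clock: 3.3
eef_pos: [0.5123, -0.198, 0.2606]
ee_rot: [0.249, 1.556, -0.249]
ft_force: [-0.1, 0.0, 0.7]
finger_gap: 0.0426
```

```bash
python3 look.py wrist r1
python3 - <<'E'
from h import *
i=np.load("r1.npz")["img"]; c=i[100:245,180:345]; h=cv2.resize(c,None,fx=4,fy=4,interpolation=cv2.INTER_CUBIC); cv2.imwrite("pics/r1z.png",h)
E
```

```text
3.35 [ 0.5124 -0.1979  0.2605] [ 0.249   1.5564 -0.2489] [-0.16 -0.05  0.43] 0.006 0.04288123594689621
```

View pics/r1.png

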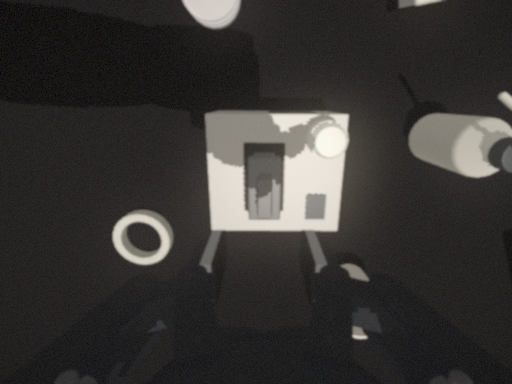

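View pics/r1z.png

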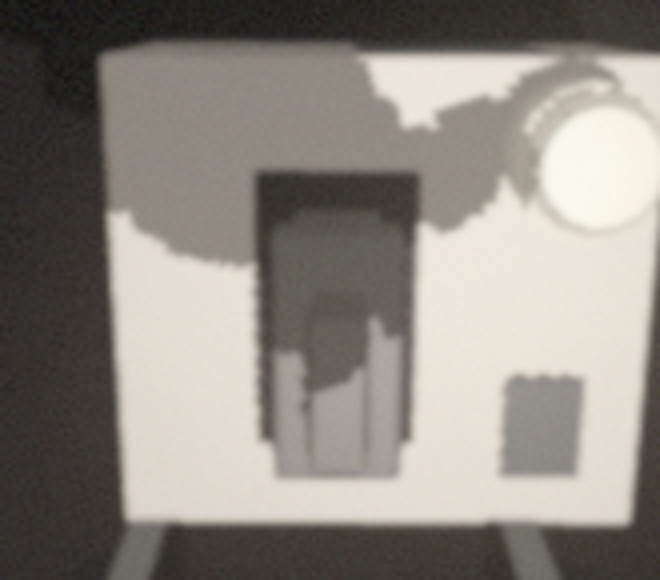

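The recorder's collar is centred near px (264,178). The logger's head spans columns 248–281 with its lower edge at row 219, and the stub is at (330,140).

```bash
cat > fitr.py <<'E'
from h import *
t=dict(np.load("r1.npz"))
z=lambda l,ox,oy,k:[(ox+(u+.5)/k-.5,oy+(v+.5)/k-.5) for u,v in l]
o1=(t,[(-21,-36,105),(21,-36,105)],z([(263,442),(411,442)],180,100,4))
o2=(t,[(-60,-65,95),(85,-65,95)],z([(125,523),(632,523)],180,100,4))
o3=(t,[(-15,-30,145),(15,-30,145)],z([(275,477),(400,477)],180,100,4))
o4=(t,[(-6,-17,169),(6,-17,169)],z([(308,472),(366,472)],180,100,4))
for o in ([o1],[o1,o2],[o2],[o3],[o4],[o3,o4]):
    p,r=fit(o,(.514,-.199,-.31)); print(np.round(p[:2]*1000,2),np.degrees(p[2]).round(2),r.round(2))
p,r=fit([o1,o2],(.514,-.199,-.31))
g=proj(place(np.array([(-21,36,105),(21,36,105),(-21,36,95),(21,36,95),(-60,65,95),(85,65,95),(-15,30,145),(15,30,145),(-6,17,169),(6,17,169)])/1000,*p),t)
print(((g-[180,100])*4).round(0))
E
python3 fitr.py
```

```text
[ 512.82 -197.73] -18.13 [-0.77  0.01  0.77  0.01]
[ 512.62 -197.83] -18.19 [-0.95  0.13  0.59  0.17  0.92 -0.26 -0.55 -0.13]
[ 512.27 -197.93] -18.12 [ 0.74 -0.04 -0.74 -0.06]
[ 513.34 -196.13] -18.13 [-0.3   0.01  0.3   0.01]
[ 512.84 -197.01] -18.13 [ 0.15 -0.   -0.15 -0.  ]
[ 512.93 -196.59] -17.81 [-0.37  0.64  0.22  0.47  0.2  -0.44 -0.08 -0.51]
[[252. 176.]
 [419. 177.]
 [255. 170.]
 [416. 171.]
 [ 98.  55.]
 [672.  56.]
 [267. 232.]
 [404. 232.]
 [306. 320.]
 [366. 320.]]
```

Run:
```python
from h import *
t=dict(np.load("r1.npz")); cR=R.from_rotvec(t["rot"]).as_matrix(); cp=t["pos"]
for d in (5,10,15,22,91,120): print(d,proj((cp+cR@[d/1000,0,0])[None],t).round(2))
i=t["img"][215:300,190:340]; cv2.imwrite("pics/tip.png",cv2.resize(i,None,fx=5,fy=5,interpolation=cv2.INTER_CUBIC))
row(cp,cR,(.5128,-.1974,.173),np.radians(-18.15))
```

```text
5 [[264.09 257.18]]
10 [[264.06 252.13]]
15 [[264.03 247.4 ]]
22 [[263.99 241.25]]
91 [[263.72 200.07]]
120 [[263.65 189.14]]
t [87.49  0.63  0.22] a [-0.02  0.   -0.01]
```

View pics/tip.png

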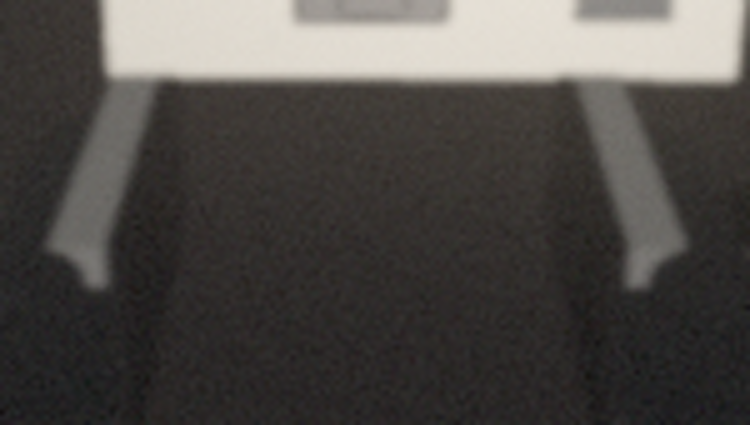

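{"fn": "send_rows", "kwargs": {
  "plan": [
    {"tx": 20,"ty": 0.6,"tz": 0.5,"ax": 0,"ay": 0,"az": 0},
    {"tx": 40,"ty": 0.6,"tz": 0.5,"ax": 0,"ay": 0,"az": 0},
    {"tx": 60,"ty": 0.6,"tz": 0.5,"ax": 0,"ay": 0,"az": 0},
    {"tx": 75,"ty": 0.6,"tz": 0.5,"ax": 0,"ay": 0,"az": 0},
    {"tx": 84,"ty": 0.6,"tz": 0.5,"ax": 0,"ay": 0,"az": 0},
    {"tx": 88,"ty": 0.6,"tz": 0.5,"ax": 0,"ay": 0,"az": 0},
    {"tx": 90,"ty": 0.6,"tz": 0.5,"ax": 0,"ay": 0,"az": 0},
    {"tx": 90,"ty": 0.6,"tz": 0.5,"ax": 0,"ay": 0,"az": 0}
  ]
}}

```text
clock: 4.02
eef_pos: [0.5134, -0.1984, 0.1706]
ee_rot: [0.25, 1.556, -0.25]
ft_force: [-0.0, -0.5, 1.1]
finger_gap: 0.0426
```

```bash
python3 look.py wrist r2
```

```text
4.0667 [ 0.5137 -0.1987  0.1711] [ 0.2498  1.5549 -0.2503] [-0.04 -0.37 -0.33] 0.008 0.04303579458085271
```

View pics/r2.png

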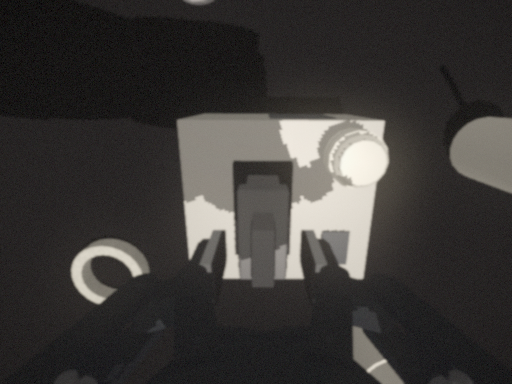

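Run:
```python
from h import *
t=dict(np.load("r2.npz")); cR=R.from_rotvec(t["rot"]).as_matrix(); cp=t["pos"]
i=t["img"][195:300,190:340]; cv2.imwrite("pics/r2z.png",cv2.resize(i,None,fx=5,fy=5,interpolation=cv2.INTER_CUBIC))
for dy in (-2,0,2):
  P=place(np.array([(-6,17,169),(6,17,169),(-6,-17,169),(6,-17,169),(-15,30,145),(15,30,145)])/1000,cp[0]+.0003*dy,cp[1]+dy/1000,np.radians(-18.15)); print(dy,((proj(P,t)-[190,195])*5+2).round(0).tolist())
```

```text
-2 [[315.0, 203.0], [435.0, 203.0], [319.0, 489.0], [431.0, 488.0], [241.0, -0.0], [507.0, -0.0]]
0 [[314.0, 184.0], [435.0, 184.0], [318.0, 472.0], [430.0, 472.0], [240.0, -18.0], [507.0, -18.0]]
2 [[313.0, 165.0], [435.0, 165.0], [317.0, 456.0], [430.0, 456.0], [239.0, -35.0], [507.0, -35.0]]
```

View pics/r2z.png

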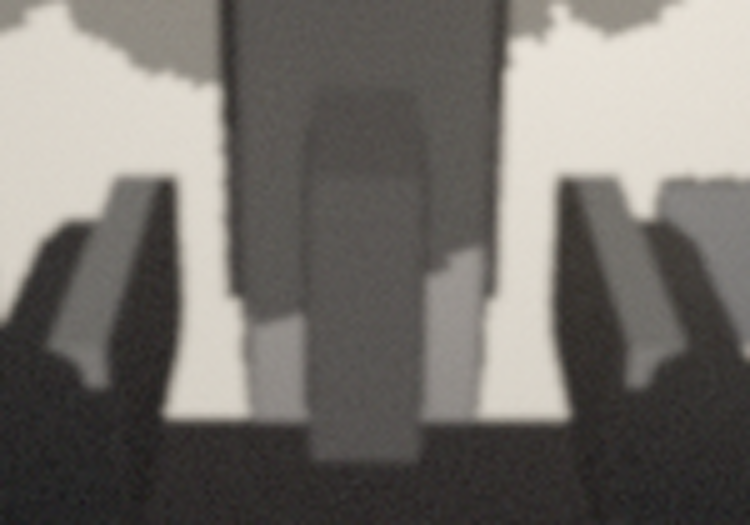

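{"fn": "send_rows", "kwargs": {
  "plan": [
    {"tx": 0.5,"ty": 1,"tz": -0.2,"ax": 0,"ay": 0,"az": 0},
    {"tx": 0.5,"ty": 1,"tz": -0.2,"ax": 0,"ay": 0,"az": 0},
    {"tx": 0.5,"ty": 1,"tz": -0.2,"ax": 0,"ay": 0,"az": 0},
    {"tx": 0.5,"ty": 1,"tz": -0.2,"ax": 0,"ay": 0,"az": 0},
    {"tx": 0.5,"ty": 1,"tz": -0.2,"ax": 0,"ay": 0,"az": 0},
    {"tx": 0.5,"ty": 1,"tz": -0.2,"ax": 0,"ay": 0,"az": 0},
    {"tx": 0.5,"ty": 1,"tz": -0.2,"ax": 0,"ay": 0,"az": 0},
    {"tx": 0.5,"ty": 1,"tz": -0.2,"ax": 0,"ay": 0,"az": 0}
  ],
  "gripper": 0,
  "squeeze": 60
}}

```text
clock: 4.73
eef_pos: [0.5135, -0.1978, 0.1704]
ee_rot: [0.25, 1.555, -0.251]
ft_force: [-0.6, 1.0, 4.8]
finger_gap: 0.0107
```

```bash
python3 look.py wrist r3
```

```text
4.7833 [ 0.5134 -0.1978  0.1702] [ 0.2503  1.5553 -0.2505] [-1.13  0.08  4.71] 0.004 0.010487005339055564
```

View pics/r3.png

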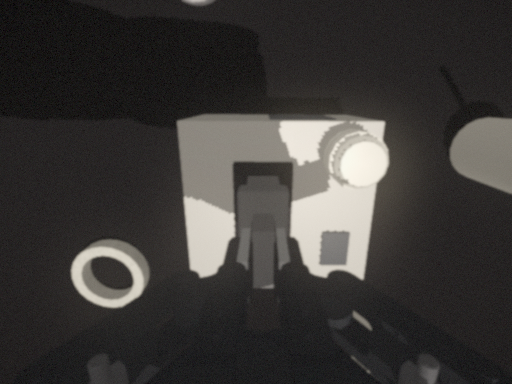

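{"fn": "send_rows", "kwargs": {
  "plan": [
    {"tx": 1,"ty": 0,"tz": 0,"ax": 0,"ay": 0,"az": 0},
    {"tx": 2,"ty": 0,"tz": 0,"ax": 0,"ay": 0,"az": 0},
    {"tx": 2.5,"ty": 0,"tz": 0,"ax": 0,"ay": 0,"az": 0},
    {"tx": 2.5,"ty": 0,"tz": 0,"ax": 0,"ay": 0,"az": 0}
  ]
}}

```text
clock: 5.12
eef_pos: [0.5134, -0.1978, 0.1675]
ee_rot: [0.25, 1.556, -0.251]
ft_force: [0.1, 1.1, 4.9]
finger_gap: 0.0105
```

{"fn": "send_rows", "kwargs": {
  "plan": [
    {"tx": 0.6,"ty": 0,"tz": 0,"ax": 0,"ay": 0,"az": 0},
    {"tx": 1,"ty": 0,"tz": 0,"ax": 0,"ay": 0,"az": 0},
    {"tx": 1,"ty": 0,"tz": 0,"ax": 0,"ay": 0,"az": 0}
  ]
}}

```text
clock: 5.37
eef_pos: [0.5134, -0.1978, 0.1665]
ee_rot: [0.25, 1.556, -0.25]
ft_force: [-0.0, 0.4, 4.5]
finger_gap: 0.0104
```

{"fn": "send_rows", "kwargs": {
  "plan": [
    {"tx": 0.4,"ty": 0,"tz": 0,"ax": 0,"ay": 0,"az": 0},
    {"tx": 0.7,"ty": 0,"tz": 0,"ax": 0,"ay": 0,"az": 0},
    {"tx": 0.7,"ty": 0,"tz": 0,"ax": 0,"ay": 0,"az": 0}
  ]
}}

```text
clock: 5.62
eef_pos: [0.5134, -0.1978, 0.166]
ee_rot: [0.25, 1.555, -0.25]
ft_force: [-0.6, 0.5, 5.8]
finger_gap: 0.0106
```

{"fn": "send_rows", "kwargs": {
  "plan": [
    {"tx": 0.4,"ty": 0,"tz": 0,"ax": 0,"ay": 0,"az": 0},
    {"tx": 0.4,"ty": 0,"tz": 0,"ax": 0,"ay": 0,"az": 0},
    {"tx": 0.4,"ty": 0,"tz": 0,"ax": 0,"ay": 0,"az": 0}
  ]
}}

```text
clock: 5.87
eef_pos: [0.5134, -0.1978, 0.1657]
ee_rot: [0.25, 1.555, -0.251]
ft_force: [-1.3, 0.6, 6.3]
finger_gap: 0.0103
```

{"fn": "send_rows", "kwargs": {
  "plan": [
    {"tx": 0.3,"ty": 0,"tz": 0,"ax": 0,"ay": 0,"az": 0},
    {"tx": 0.6,"ty": 0,"tz": 0,"ax": 0,"ay": 0,"az": 0},
    {"tx": 0.6,"ty": 0,"tz": 0,"ax": 0,"ay": 0,"az": 0}
  ]
}}

```text
clock: 6.12
eef_pos: [0.5135, -0.1978, 0.1655]
ee_rot: [0.25, 1.555, -0.251]
ft_force: [-1.3, 0.7, 8.3]
finger_gap: 0.0107
```

The stop is reached: the motion ceases and the force rises. Now I'll let it up.

{"fn": "send_rows", "kwargs": {
  "plan": [
    {"tx": -1.5,"ty": 0,"tz": 0,"ax": 0,"ay": 0,"az": 0},
    {"tx": -3,"ty": 0,"tz": 0,"ax": 0,"ay": 0,"az": 0},
    {"tx": -4.5,"ty": 0,"tz": 0,"ax": 0,"ay": 0,"az": 0},
    {"tx": -6,"ty": 0,"tz": 0,"ax": 0,"ay": 0,"az": 0},
    {"tx": -7.5,"ty": 0,"tz": 0,"ax": 0,"ay": 0,"az": 0},
    {"tx": -9,"ty": 0,"tz": 0,"ax": 0,"ay": 0,"az": 0},
    {"tx": -9,"ty": 0,"tz": 0,"ax": 0,"ay": 0,"az": 0}
  ]
}}

```text
clock: 6.7
eef_pos: [0.5133, -0.1977, 0.1739]
ee_rot: [0.25, 1.556, -0.25]
ft_force: [0.5, -0.3, 3.8]
finger_gap: 0.0105
```

{"fn": "send_rows", "kwargs": {
  "plan": [
    {"tx": -3,"ty": 0,"tz": 0,"ax": 0,"ay": 0,"az": 0},
    {"tx": -6,"ty": 0,"tz": 0,"ax": 0,"ay": 0,"az": 0},
    {"tx": -9,"ty": 0,"tz": 0,"ax": 0,"ay": 0,"az": 0},
    {"tx": -12,"ty": 0,"tz": 0,"ax": 0,"ay": 0,"az": 0},
    {"tx": -15,"ty": 0,"tz": 0,"ax": 0,"ay": 0,"az": 0},
    {"tx": -18,"ty": 0,"tz": 0,"ax": 0,"ay": 0,"az": 0},
    {"tx": -20,"ty": 0,"tz": 0,"ax": 0,"ay": 0,"az": 0},
    {"tx": -20,"ty": 0,"tz": 0,"ax": 0,"ay": 0,"az": 0}
  ]
}}

```text
clock: 7.37
eef_pos: [0.5127, -0.1976, 0.1935]
ee_rot: [0.251, 1.558, -0.25]
ft_force: [1.2, 0.0, -1.6]
finger_gap: 0.0106
```

{"fn": "send_rows", "kwargs": {
  "plan": [
    {"tx": -5,"ty": 0,"tz": 0,"ax": 0,"ay": 0,"az": 0},
    {"tx": -10,"ty": 0,"tz": 0,"ax": 0,"ay": 0,"az": 0},
    {"tx": -16,"ty": 0,"tz": 0,"ax": 0,"ay": 0,"az": 0},
    {"tx": -24,"ty": 0,"tz": 0,"ax": 0,"ay": 0,"az": 0},
    {"tx": -34,"ty": 0,"tz": 0,"ax": 0,"ay": 0,"az": 0},
    {"tx": -46,"ty": 0,"tz": 0,"ax": 0,"ay": 0,"az": 0},
    {"tx": -58,"ty": 0,"tz": 0,"ax": 0,"ay": 0,"az": 0},
    {"tx": -68,"ty": 0,"tz": 0,"ax": 0,"ay": 0,"az": 0},
    {"tx": -74,"ty": 0,"tz": 0,"ax": 0,"ay": 0,"az": 0},
    {"tx": -74,"ty": 0,"tz": 0,"ax": 0,"ay": 0,"az": 0}
  ]
}}

```text
clock: 8.2
eef_pos: [0.514, -0.198, 0.2698]
ee_rot: [0.25, 1.553, -0.251]
ft_force: [0.6, 0.5, -1.7]
finger_gap: 0.011
```

```bash
python3 look.py side s1; python3 look.py wrist r4
python3 - <<'E'
from h import *
from plant import bot
s=bot.get_state(); cR=R.from_rotvec(s["ee_rot"]).as_matrix(); cp=np.array(s["eef_pos"])
print(cR.round(4)); row(cp,cR,(.5792,.24225,cp[2]),np.radians(18.2))
a=np.load("s1.npz")["img"][100:330,170:330]; b=np.load("r4.npz")["img"]
cv2.imwrite("pics/m4.png",np.hstack([cv2.resize(a,(267,384)),b]))
E
```

```text
8.25 [ 0.5136 -0.1978  0.2686] [ 0.2501  1.5544 -0.2507] [-0.4   0.03 -1.59] 0.036 0.010877387115489879
8.3 [ 0.5132 -0.1977  0.2677] [ 0.2503  1.556  -0.2505] [-0.39 -0.55 -1.15] 0.022 0.010566084901310824
[[ 3.000e-04  3.137e-01  9.495e-01]
 [-2.000e-04  9.495e-01 -3.137e-01]
 [-1.000e+00 -1.000e-04  3.000e-04]]
t [-5.0000e-02  4.3846e+02 -7.5300e+01] a [-3.648e+01  2.000e-02  1.000e-02]
```

View pics/m4.png

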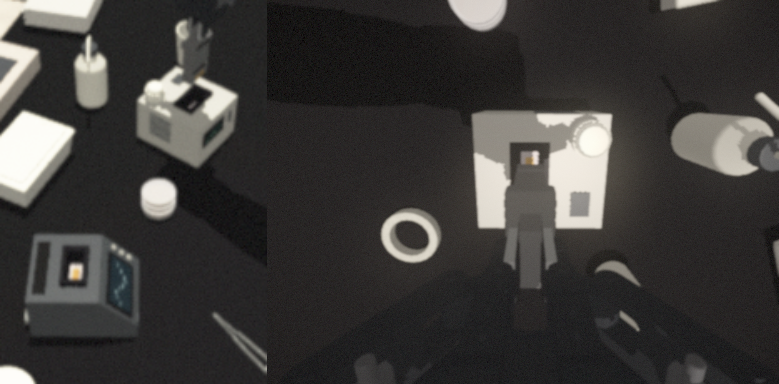

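The logger is out, and the recorder's tray is visible in the open slot, sprung up. Next I'll carry the logger to the reader.

{"fn": "send_rows", "kwargs": {
  "plan": [
    {"tx": 0,"ty": 20,"tz": -3.4,"ax": -1.7,"ay": 0,"az": 0},
    {"tx": 0,"ty": 55,"tz": -9.4,"ax": -4.6,"ay": 0,"az": 0},
    {"tx": 0,"ty": 92,"tz": -15.8,"ax": -7.7,"ay": 0,"az": 0},
    {"tx": 0,"ty": 130,"tz": -22.3,"ax": -10.8,"ay": 0,"az": 0},
    {"tx": 0,"ty": 168,"tz": -28.9,"ax": -14,"ay": 0,"az": 0},
    {"tx": 0,"ty": 206,"tz": -35.4,"ax": -17.1,"ay": 0,"az": 0},
    {"tx": 0,"ty": 244,"tz": -41.9,"ax": -20.3,"ay": 0,"az": 0},
    {"tx": 0,"ty": 282,"tz": -48.4,"ax": -23.5,"ay": 0,"az": 0},
    {"tx": 0,"ty": 320,"tz": -55,"ax": -26.6,"ay": 0,"az": 0},
    {"tx": 0,"ty": 356,"tz": -61.1,"ax": -29.6,"ay": 0,"az": 0},
    {"tx": 0,"ty": 390,"tz": -67,"ax": -32.4,"ay": 0,"az": 0},
    {"tx": 0,"ty": 416,"tz": -71.4,"ax": -34.6,"ay": 0,"az": 0},
    {"tx": 0,"ty": 432,"tz": -74.2,"ax": -35.9,"ay": 0,"az": 0},
    {"tx": 0,"ty": 438.4,"tz": -75.3,"ax": -36.5,"ay": 0,"az": 0},
    {"tx": 0,"ty": 438.4,"tz": -75.3,"ax": -36.5,"ay": 0,"az": 0},
    {"tx": 0,"ty": 438.4,"tz": -75.3,"ax": -36.5,"ay": 0,"az": 0},
    {"tx": 0,"ty": 438.4,"tz": -75.3,"ax": -36.5,"ay": 0,"az": 0},
    {"tx": 0,"ty": 438.4,"tz": -75.3,"ax": -36.5,"ay": 0,"az": 0}
  ]
}}

```text
clock: 9.8
eef_pos: [0.5792, 0.2407, 0.2678]
ee_rot: [-0.248, 1.557, 0.248]
ft_force: [0.1, -0.5, -1.1]
finger_gap: 0.0103
```

```bash
python3 look.py side s2; python3 look.py wrist w4
python3 - <<'E'
from h import *
from plant import bot
s=bot.get_state(); cR=R.from_rotvec(s["ee_rot"]).as_matrix(); cp=np.array(s["eef_pos"])
row(cp,cR,(.5792,.24225,cp[2]),np.radians(18.2))
a=np.load("s2.npz")["img"][140:330,150:290]; b=np.load("w4.npz")["img"]
cv2.imwrite("pics/m5.png",np.hstack([cv2.resize(a,(283,384)),b]))
i=np.load("w4.npz")["img"][100:245,180:345]; cv2.imwrite("pics/w4z.png",cv2.resize(i,None,fx=4,fy=4,interpolation=cv2.INTER_CUBIC))
E
```

```text
9.85 [0.5793 0.2407 0.2679] [-0.2481  1.5565  0.2477] [ 0.12  0.43 -0.99] 0.005 0.010674078543513162
9.9 [0.5793 0.2409 0.268 ] [-0.2481  1.5562  0.248 ] [ 0.03 -0.8  -1.25] 0.004 0.010928989895144924
t [-0.    1.28  0.3 ] a [-0.09  0.02  0.01]
```

View pics/m5.png

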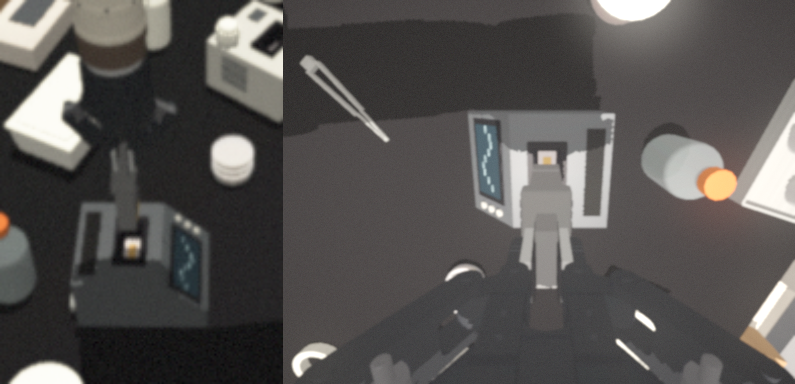

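View pics/w4z.png

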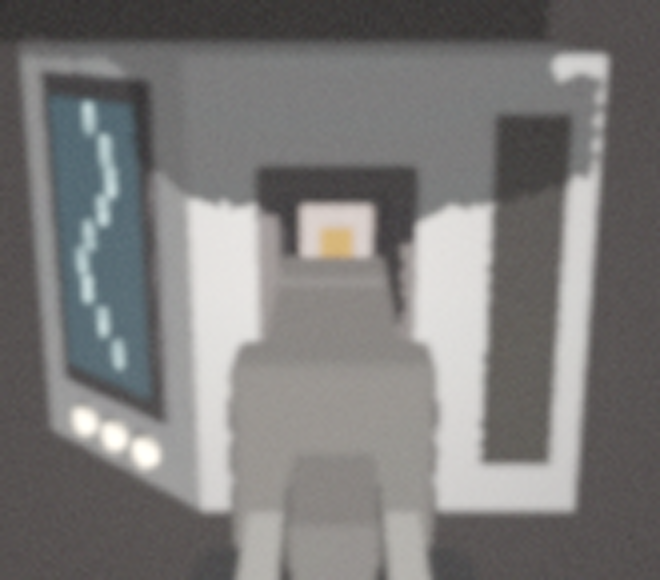

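Run:
```python
from h import *
i=np.load("r4.npz")["img"][100:245,180:345]; cv2.imwrite("pics/r4z.png",cv2.resize(i,None,fx=4,fy=4,interpolation=cv2.INTER_CUBIC))
```

```text
(no output)
```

View pics/r4z.png

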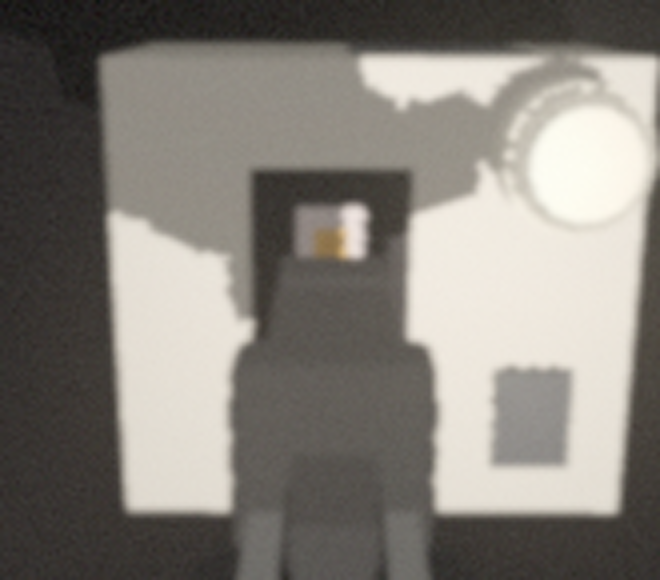

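{"fn": "send_rows", "kwargs": {
  "plan": [
    {"tx": 6,"ty": 1.1,"tz": 0.7,"ax": 0,"ay": 0,"az": 0},
    {"tx": 16,"ty": 1.1,"tz": 0.7,"ax": 0,"ay": 0,"az": 0},
    {"tx": 26,"ty": 1.1,"tz": 0.7,"ax": 0,"ay": 0,"az": 0},
    {"tx": 34,"ty": 1.1,"tz": 0.7,"ax": 0,"ay": 0,"az": 0},
    {"tx": 40,"ty": 1.1,"tz": 0.7,"ax": 0,"ay": 0,"az": 0},
    {"tx": 42,"ty": 1.1,"tz": 0.7,"ax": 0,"ay": 0,"az": 0},
    {"tx": 42,"ty": 1.1,"tz": 0.7,"ax": 0,"ay": 0,"az": 0},
    {"tx": 42,"ty": 1.1,"tz": 0.7,"ax": 0,"ay": 0,"az": 0}
  ]
}}

```text
clock: 10.57
eef_pos: [0.5795, 0.2436, 0.2256]
ee_rot: [-0.25, 1.556, 0.25]
ft_force: [0.2, 0.2, -1.3]
finger_gap: 0.0105
```

```bash
python3 look.py wrist w5
python3 - <<'E'
from h import *
i=np.load("w5.npz")["img"][100:265,165:360]; cv2.imwrite("pics/w5z.png",cv2.resize(i,None,fx=3.5,fy=3.5,interpolation=cv2.INTER_CUBIC))
E
```

```text
10.6167 [0.5797 0.2436 0.226 ] [-0.2495  1.5557  0.2498] [ 0.12 -0.62 -1.85] 0.005 0.010304601334623398
```

View pics/w5z.png

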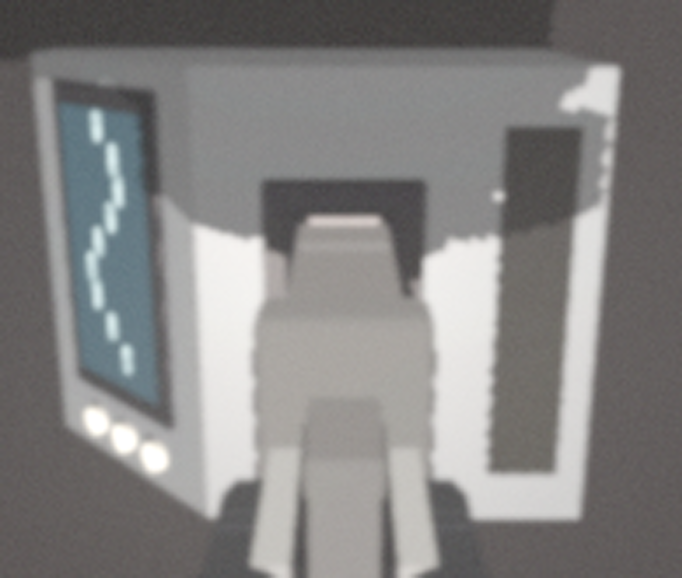

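{"fn": "send_rows", "kwargs": {
  "plan": [
    {"tx": 2,"ty": -1,"tz": -0.3,"ax": 0,"ay": 0,"az": 0},
    {"tx": 4,"ty": -1,"tz": -0.3,"ax": 0,"ay": 0,"az": 0},
    {"tx": 6,"ty": -1,"tz": -0.3,"ax": 0,"ay": 0,"az": 0},
    {"tx": 8,"ty": -1,"tz": -0.3,"ax": 0,"ay": 0,"az": 0},
    {"tx": 9,"ty": -1,"tz": -0.3,"ax": 0,"ay": 0,"az": 0},
    {"tx": 9,"ty": -1,"tz": -0.3,"ax": 0,"ay": 0,"az": 0}
  ]
}}

```text
clock: 11.12
eef_pos: [0.5793, 0.2424, 0.2162]
ee_rot: [-0.25, 1.557, 0.249]
ft_force: [0.2, 0.2, -1.0]
finger_gap: 0.0103
```

{"fn": "send_rows", "kwargs": {
  "plan": [
    {"tx": 2,"ty": 0,"tz": 0,"ax": 0,"ay": 0,"az": 0},
    {"tx": 4,"ty": 0,"tz": 0,"ax": 0,"ay": 0,"az": 0},
    {"tx": 6,"ty": 0,"tz": 0,"ax": 0,"ay": 0,"az": 0},
    {"tx": 8,"ty": 0,"tz": 0,"ax": 0,"ay": 0,"az": 0},
    {"tx": 8,"ty": 0,"tz": 0,"ax": 0,"ay": 0,"az": 0}
  ]
}}

```text
clock: 11.53
eef_pos: [0.5792, 0.2423, 0.2079]
ee_rot: [-0.25, 1.557, 0.249]
ft_force: [0.2, -0.7, -1.6]
finger_gap: 0.0106
```

{"fn": "send_rows", "kwargs": {
  "plan": [
    {"tx": 3,"ty": 0,"tz": 0,"ax": 0,"ay": 0,"az": 0},
    {"tx": 6,"ty": 0,"tz": 0,"ax": 0,"ay": 0,"az": 0},
    {"tx": 9,"ty": 0,"tz": 0,"ax": 0,"ay": 0,"az": 0},
    {"tx": 12,"ty": 0,"tz": 0,"ax": 0,"ay": 0,"az": 0},
    {"tx": 15,"ty": 0,"tz": 0,"ax": 0,"ay": 0,"az": 0},
    {"tx": 17,"ty": 0,"tz": 0,"ax": 0,"ay": 0,"az": 0},
    {"tx": 17,"ty": 0,"tz": 0,"ax": 0,"ay": 0,"az": 0}
  ]
}}

```text
clock: 12.12
eef_pos: [0.5792, 0.2423, 0.1908]
ee_rot: [-0.25, 1.558, 0.249]
ft_force: [0.2, -0.0, -1.9]
finger_gap: 0.0106
```

{"fn": "send_rows", "kwargs": {
  "plan": [
    {"tx": 2,"ty": 0,"tz": 0,"ax": 0,"ay": 0,"az": 0},
    {"tx": 4,"ty": 0,"tz": 0,"ax": 0,"ay": 0,"az": 0},
    {"tx": 6,"ty": 0,"tz": 0,"ax": 0,"ay": 0,"az": 0},
    {"tx": 8,"ty": 0,"tz": 0,"ax": 0,"ay": 0,"az": 0},
    {"tx": 10,"ty": 0,"tz": 0,"ax": 0,"ay": 0,"az": 0},
    {"tx": 12,"ty": 0,"tz": 0,"ax": 0,"ay": 0,"az": 0},
    {"tx": 14,"ty": 0,"tz": 0,"ax": 0,"ay": 0,"az": 0},
    {"tx": 16,"ty": 0,"tz": 0,"ax": 0,"ay": 0,"az": 0},
    {"tx": 18,"ty": 0,"tz": 0,"ax": 0,"ay": 0,"az": 0},
    {"tx": 18,"ty": 0,"tz": 0,"ax": 0,"ay": 0,"az": 0}
  ]
}}

```text
clock: 12.95
eef_pos: [0.5797, 0.2425, 0.1734]
ee_rot: [-0.249, 1.556, 0.25]
ft_force: [1.0, 0.1, 3.9]
finger_gap: 0.0108
```

{"fn": "send_rows", "kwargs": {
  "plan": [
    {"tx": 0.8,"ty": 0,"tz": 0,"ax": 0,"ay": 0,"az": 0},
    {"tx": 1.5,"ty": 0,"tz": 0,"ax": 0,"ay": 0,"az": 0},
    {"tx": 1.5,"ty": 0,"tz": 0,"ax": 0,"ay": 0,"az": 0}
  ]
}}

```text
clock: 13.2
eef_pos: [0.5797, 0.2425, 0.1721]
ee_rot: [-0.249, 1.556, 0.25]
ft_force: [-0.2, 0.6, 3.4]
finger_gap: 0.0105
```

{"fn": "send_rows", "kwargs": {
  "plan": [
    {"tx": 0.8,"ty": 0,"tz": 0,"ax": 0,"ay": 0,"az": 0},
    {"tx": 1.5,"ty": 0,"tz": 0,"ax": 0,"ay": 0,"az": 0},
    {"tx": 1.5,"ty": 0,"tz": 0,"ax": 0,"ay": 0,"az": 0}
  ]
}}

```text
clock: 13.45
eef_pos: [0.5797, 0.2425, 0.1706]
ee_rot: [-0.249, 1.556, 0.25]
ft_force: [-0.6, 0.8, 4.1]
finger_gap: 0.0107
```

{"fn": "send_rows", "kwargs": {
  "plan": [
    {"tx": 0.8,"ty": 0,"tz": 0,"ax": 0,"ay": 0,"az": 0},
    {"tx": 1.5,"ty": 0,"tz": 0,"ax": 0,"ay": 0,"az": 0},
    {"tx": 1.5,"ty": 0,"tz": 0,"ax": 0,"ay": 0,"az": 0}
  ]
}}

```text
clock: 13.7
eef_pos: [0.5797, 0.2425, 0.1691]
ee_rot: [-0.249, 1.556, 0.25]
ft_force: [0.2, -0.1, 4.1]
finger_gap: 0.0105
```

{"fn": "send_rows", "kwargs": {
  "plan": [
    {"tx": 0.8,"ty": 0,"tz": 0,"ax": 0,"ay": 0,"az": 0},
    {"tx": 1.5,"ty": 0,"tz": 0,"ax": 0,"ay": 0,"az": 0},
    {"tx": 1.5,"ty": 0,"tz": 0,"ax": 0,"ay": 0,"az": 0}
  ]
}}

```text
clock: 13.95
eef_pos: [0.5797, 0.2425, 0.1676]
ee_rot: [-0.249, 1.556, 0.25]
ft_force: [-0.8, 1.0, 4.5]
finger_gap: 0.0107
```

{"fn": "send_rows", "kwargs": {
  "plan": [
    {"tx": 0.8,"ty": 0,"tz": 0,"ax": 0,"ay": 0,"az": 0},
    {"tx": 1.5,"ty": 0,"tz": 0,"ax": 0,"ay": 0,"az": 0},
    {"tx": 1.5,"ty": 0,"tz": 0,"ax": 0,"ay": 0,"az": 0}
  ]
}}

```text
clock: 14.2
eef_pos: [0.5796, 0.2425, 0.1662]
ee_rot: [-0.249, 1.556, 0.25]
ft_force: [0.8, 0.2, 5.0]
finger_gap: 0.0107
```

{"fn": "send_rows", "kwargs": {
  "plan": [
    {"tx": 0.8,"ty": 0,"tz": 0,"ax": 0,"ay": 0,"az": 0},
    {"tx": 1.5,"ty": 0,"tz": 0,"ax": 0,"ay": 0,"az": 0},
    {"tx": 1.5,"ty": 0,"tz": 0,"ax": 0,"ay": 0,"az": 0}
  ]
}}

```text
clock: 14.45
eef_pos: [0.5796, 0.2425, 0.1647]
ee_rot: [-0.249, 1.556, 0.25]
ft_force: [-0.1, 0.9, 5.5]
finger_gap: 0.0107
```

{"fn": "send_rows", "kwargs": {
  "plan": [
    {"tx": 0.8,"ty": 0,"tz": 0,"ax": 0,"ay": 0,"az": 0},
    {"tx": 1.5,"ty": 0,"tz": 0,"ax": 0,"ay": 0,"az": 0},
    {"tx": 1.5,"ty": 0,"tz": 0,"ax": 0,"ay": 0,"az": 0}
  ]
}}

```text
clock: 14.7
eef_pos: [0.5797, 0.2425, 0.1633]
ee_rot: [-0.249, 1.556, 0.25]
ft_force: [0.0, 0.4, 4.8]
finger_gap: 0.0107
```

{"fn": "send_rows", "kwargs": {
  "plan": [
    {"tx": 0.8,"ty": 0,"tz": 0,"ax": 0,"ay": 0,"az": 0},
    {"tx": 1.5,"ty": 0,"tz": 0,"ax": 0,"ay": 0,"az": 0},
    {"tx": 1.5,"ty": 0,"tz": 0,"ax": 0,"ay": 0,"az": 0}
  ]
}}

```text
clock: 14.95
eef_pos: [0.5797, 0.2425, 0.1618]
ee_rot: [-0.249, 1.556, 0.25]
ft_force: [0.7, 0.3, 5.2]
finger_gap: 0.011
```

{"fn": "send_rows", "kwargs": {
  "plan": [
    {"tx": 0.8,"ty": 0,"tz": 0,"ax": 0,"ay": 0,"az": 0},
    {"tx": 1.5,"ty": 0,"tz": 0,"ax": 0,"ay": 0,"az": 0},
    {"tx": 1.5,"ty": 0,"tz": 0,"ax": 0,"ay": 0,"az": 0}
  ]
}}

```text
clock: 15.2
eef_pos: [0.5796, 0.2425, 0.1603]
ee_rot: [-0.249, 1.556, 0.25]
ft_force: [0.0, -0.4, 5.8]
finger_gap: 0.0111
```

{"fn": "send_rows", "kwargs": {
  "plan": [
    {"tx": 0.8,"ty": 0,"tz": 0,"ax": 0,"ay": 0,"az": 0},
    {"tx": 1.5,"ty": 0,"tz": 0,"ax": 0,"ay": 0,"az": 0},
    {"tx": 1.5,"ty": 0,"tz": 0,"ax": 0,"ay": 0,"az": 0}
  ]
}}

```text
clock: 15.45
eef_pos: [0.5797, 0.2425, 0.1589]
ee_rot: [-0.249, 1.556, 0.25]
ft_force: [-0.1, 0.3, 5.7]
finger_gap: 0.0105
```

{"fn": "send_rows", "kwargs": {
  "plan": [
    {"tx": 0.8,"ty": 0,"tz": 0,"ax": 0,"ay": 0,"az": 0},
    {"tx": 1.5,"ty": 0,"tz": 0,"ax": 0,"ay": 0,"az": 0},
    {"tx": 1.5,"ty": 0,"tz": 0,"ax": 0,"ay": 0,"az": 0}
  ]
}}

```text
clock: 15.7
eef_pos: [0.5797, 0.2425, 0.1575]
ee_rot: [-0.249, 1.556, 0.25]
ft_force: [0.6, -1.1, 5.8]
finger_gap: 0.0103
```

{"fn": "send_rows", "kwargs": {
  "plan": [
    {"tx": 0.8,"ty": 0,"tz": 0,"ax": 0,"ay": 0,"az": 0},
    {"tx": 1.5,"ty": 0,"tz": 0,"ax": 0,"ay": 0,"az": 0},
    {"tx": 1.5,"ty": 0,"tz": 0,"ax": 0,"ay": 0,"az": 0}
  ]
}}

```text
clock: 15.95
eef_pos: [0.5797, 0.2425, 0.1559]
ee_rot: [-0.249, 1.556, 0.25]
ft_force: [-0.2, 0.6, 7.0]
finger_gap: 0.0104
```

{"fn": "send_rows", "kwargs": {
  "plan": [
    {"tx": 0.8,"ty": 0,"tz": 0,"ax": 0,"ay": 0,"az": 0},
    {"tx": 1.5,"ty": 0,"tz": 0,"ax": 0,"ay": 0,"az": 0},
    {"tx": 1.5,"ty": 0,"tz": 0,"ax": 0,"ay": 0,"az": 0}
  ]
}}

```text
clock: 16.2
eef_pos: [0.5797, 0.2425, 0.1545]
ee_rot: [-0.249, 1.556, 0.25]
ft_force: [0.3, 0.7, 6.4]
finger_gap: 0.0108
```

{"fn": "send_rows", "kwargs": {
  "plan": [
    {"tx": 0.8,"ty": 0,"tz": 0,"ax": 0,"ay": 0,"az": 0},
    {"tx": 1.5,"ty": 0,"tz": 0,"ax": 0,"ay": 0,"az": 0},
    {"tx": 1.5,"ty": 0,"tz": 0,"ax": 0,"ay": 0,"az": 0}
  ]
}}

```text
clock: 16.45
eef_pos: [0.5797, 0.2425, 0.1531]
ee_rot: [-0.249, 1.556, 0.25]
ft_force: [-0.1, 1.0, 6.0]
finger_gap: 0.0108
```

{"fn": "send_rows", "kwargs": {
  "plan": [
    {"tx": 0.6,"ty": 0,"tz": 0,"ax": 0,"ay": 0,"az": 0},
    {"tx": 1.2,"ty": 0,"tz": 0,"ax": 0,"ay": 0,"az": 0},
    {"tx": 1.2,"ty": 0,"tz": 0,"ax": 0,"ay": 0,"az": 0}
  ]
}}

```text
clock: 16.7
eef_pos: [0.5797, 0.2425, 0.152]
ee_rot: [-0.249, 1.555, 0.25]
ft_force: [-0.7, 0.3, 7.3]
finger_gap: 0.0109
```

{"fn": "send_rows", "kwargs": {
  "plan": [
    {"tx": 0.6,"ty": 0,"tz": 0,"ax": 0,"ay": 0,"az": 0},
    {"tx": 1.2,"ty": 0,"tz": 0,"ax": 0,"ay": 0,"az": 0},
    {"tx": 1.2,"ty": 0,"tz": 0,"ax": 0,"ay": 0,"az": 0}
  ]
}}

```text
clock: 16.95
eef_pos: [0.5798, 0.2425, 0.1515]
ee_rot: [-0.249, 1.555, 0.25]
ft_force: [-0.7, -0.1, 9.9]
finger_gap: 0.0106
```

{"fn": "send_rows", "kwargs": {
  "plan": [
    {"tx": 0.5,"ty": 0,"tz": 0,"ax": 0,"ay": 0,"az": 0},
    {"tx": 0.5,"ty": 0,"tz": 0,"ax": 0,"ay": 0,"az": 0},
    {"tx": 0.5,"ty": 0,"tz": 0,"ax": 0,"ay": 0,"az": 0}
  ]
}}

```text
clock: 17.2
eef_pos: [0.5798, 0.2425, 0.1514]
ee_rot: [-0.249, 1.555, 0.25]
ft_force: [-1.3, 0.0, 10.7]
finger_gap: 0.0104
```

A firm stop at z = 0.1514 with about 11 N. Now I'll let it come up onto the catch.

{"fn": "send_rows", "kwargs": {
  "plan": [
    {"tx": -1,"ty": 0,"tz": 0,"ax": 0,"ay": 0,"az": 0},
    {"tx": -2,"ty": 0,"tz": 0,"ax": 0,"ay": 0,"az": 0},
    {"tx": -3,"ty": 0,"tz": 0,"ax": 0,"ay": 0,"az": 0},
    {"tx": -4,"ty": 0,"tz": 0,"ax": 0,"ay": 0,"az": 0},
    {"tx": -5,"ty": 0,"tz": 0,"ax": 0,"ay": 0,"az": 0},
    {"tx": -5.5,"ty": 0,"tz": 0,"ax": 0,"ay": 0,"az": 0},
    {"tx": -5.5,"ty": 0,"tz": 0,"ax": 0,"ay": 0,"az": 0}
  ]
}}

```text
clock: 17.78
eef_pos: [0.5797, 0.2425, 0.1557]
ee_rot: [-0.249, 1.556, 0.25]
ft_force: [0.0, -0.1, 5.4]
finger_gap: 0.0107
```

{"fn": "send_rows", "kwargs": {
  "plan": [
    {"tx": -0.4,"ty": 0,"tz": 0,"ax": 0,"ay": 0,"az": 0},
    {"tx": -0.8,"ty": 0,"tz": 0,"ax": 0,"ay": 0,"az": 0},
    {"tx": -0.8,"ty": 0,"tz": 0,"ax": 0,"ay": 0,"az": 0}
  ]
}}

```text
clock: 18.03
eef_pos: [0.5797, 0.2425, 0.1564]
ee_rot: [-0.249, 1.556, 0.25]
ft_force: [0.1, 0.0, 5.8]
finger_gap: 0.0105
```

{"fn": "send_rows", "kwargs": {
  "plan": [
    {"tx": -0.3,"ty": 0,"tz": 0,"ax": 0,"ay": 0,"az": 0},
    {"tx": -0.6,"ty": 0,"tz": 0,"ax": 0,"ay": 0,"az": 0},
    {"tx": -0.6,"ty": 0,"tz": 0,"ax": 0,"ay": 0,"az": 0}
  ]
}}

```text
clock: 18.28
eef_pos: [0.5796, 0.2425, 0.1567]
ee_rot: [-0.25, 1.556, 0.25]
ft_force: [0.3, 1.2, 4.9]
finger_gap: 0.0105
```

{"fn": "send_rows", "kwargs": {
  "plan": [
    {"tx": -0.3,"ty": 0,"tz": 0,"ax": 0,"ay": 0,"az": 0},
    {"tx": -0.6,"ty": 0,"tz": 0,"ax": 0,"ay": 0,"az": 0},
    {"tx": -0.6,"ty": 0,"tz": 0,"ax": 0,"ay": 0,"az": 0}
  ]
}}

```text
clock: 18.53
eef_pos: [0.5795, 0.2424, 0.1568]
ee_rot: [-0.25, 1.557, 0.249]
ft_force: [1.4, 0.4, 1.4]
finger_gap: 0.0103
```

The catch holds: the motion stopped and the force fell to about 1 N. I'll release the grip.

{"fn": "send_rows", "kwargs": {
  "plan": [
    {"tx": -0.2,"ty": 0,"tz": 0,"ax": 0,"ay": 0,"az": 0},
    {"tx": -0.2,"ty": 0,"tz": 0,"ax": 0,"ay": 0,"az": 0},
    {"tx": -0.2,"ty": 0,"tz": 0,"ax": 0,"ay": 0,"az": 0},
    {"tx": -0.2,"ty": 0,"tz": 0,"ax": 0,"ay": 0,"az": 0},
    {"tx": -0.2,"ty": 0,"tz": 0,"ax": 0,"ay": 0,"az": 0},
    {"tx": -0.2,"ty": 0,"tz": 0,"ax": 0,"ay": 0,"az": 0}
  ],
  "gripper": 0.5
}}

```text
clock: 19.03
eef_pos: [0.5793, 0.2424, 0.1572]
ee_rot: [-0.25, 1.557, 0.249]
ft_force: [-0.1, 0.5, -0.3]
finger_gap: 0.0423
```

```bash
python3 look.py wrist w6
```

```text
19.0833 [0.5794 0.2424 0.1573] [-0.2496  1.5567  0.2495] [-0.32 -0.02 -0.8 ] 0.002 0.04289224765950779
```

View pics/w6.png

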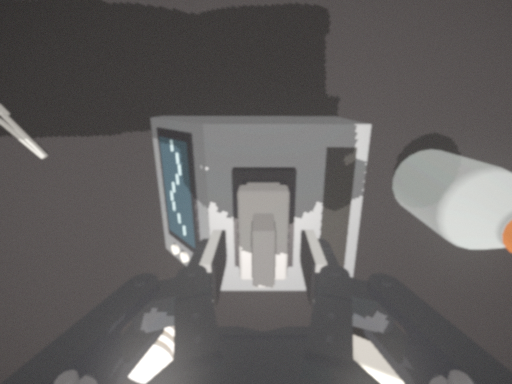

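The fingers are clear on both sides of the fin, and the logger stands low. I'll retreat straight up.

{"fn": "send_rows", "kwargs": {
  "plan": [
    {"tx": -5,"ty": 0,"tz": 0,"ax": 0,"ay": 0,"az": 0},
    {"tx": -15,"ty": 0,"tz": 0,"ax": 0,"ay": 0,"az": 0},
    {"tx": -30,"ty": 0,"tz": 0,"ax": 0,"ay": 0,"az": 0},
    {"tx": -50,"ty": 0,"tz": 0,"ax": 0,"ay": 0,"az": 0},
    {"tx": -75,"ty": 0,"tz": 0,"ax": 0,"ay": 0,"az": 0},
    {"tx": -102,"ty": 0,"tz": 0,"ax": 0,"ay": 0,"az": 0},
    {"tx": -102,"ty": 0,"tz": 0,"ax": 0,"ay": 0,"az": 0},
    {"tx": -102,"ty": 0,"tz": 0,"ax": 0,"ay": 0,"az": 0},
    {"tx": -102,"ty": 0,"tz": 0,"ax": 0,"ay": 0,"az": 0},
    {"tx": -102,"ty": 0,"tz": 0,"ax": 0,"ay": 0,"az": 0}
  ]
}}

```text
clock: 19.92
eef_pos: [0.5789, 0.2422, 0.2585]
ee_rot: [-0.25, 1.558, 0.249]
ft_force: [0.3, 0.0, -0.2]
finger_gap: 0.0425
```

```bash
python3 look.py wrist w7; python3 look.py side s3;python3 look.py top t3
python3 - <<'E'
from h import *
a=np.load("w7.npz")["img"][100:245,180:345]; b=np.load("s3.npz")["img"][110:330,140:330]
a=cv2.resize(a,None,fx=2.7,fy=2.7,interpolation=cv2.INTER_CUBIC); b=cv2.resize(b,(350,a.shape[0]),interpolation=cv2.INTER_CUBIC)
cv2.imwrite("pics/m7.png",np.hstack([a,b]))
# logger fin height: predict head/fin corners for depth candidates
t=dict(np.load("w7.npz"))
for d in (0,14.5,33):
  b0=71-d; P=place(np.array([(-15,-30,b0+92),(15,-30,b0+92),(-6,-17,b0+116),(6,-17,b0+116)])/1000,.5793,.2423,np.radians(18.2)); print(d,((proj(P,t)-[180,100])*2.7).round(0).tolist())
E
```

```text
19.9667 [0.5789 0.2422 0.2581] [-0.2502  1.5588  0.2492] [ 0.01 -0.51 -1.22] 0.006 0.04269400407709507
20.0167 [0.5789 0.2422 0.258 ] [-0.2502  1.559   0.2492] [ 0.75 -0.28 -0.56] 0.002 0.04280611963946197
20.0667 [0.579  0.2422 0.2581] [-0.2502  1.5588  0.2492] [ 1.15  0.14 -0.77] 0.004 0.042823017424984844
0 [[181.0, 354.0], [274.0, 354.0], [207.0, 351.0], [249.0, 351.0]]
14.5 [[184.0, 335.0], [271.0, 335.0], [208.0, 330.0], [248.0, 330.0]]
33 [[187.0, 313.0], [268.0, 313.0], [210.0, 306.0], [246.0, 306.0]]
```

View pics/m7.png

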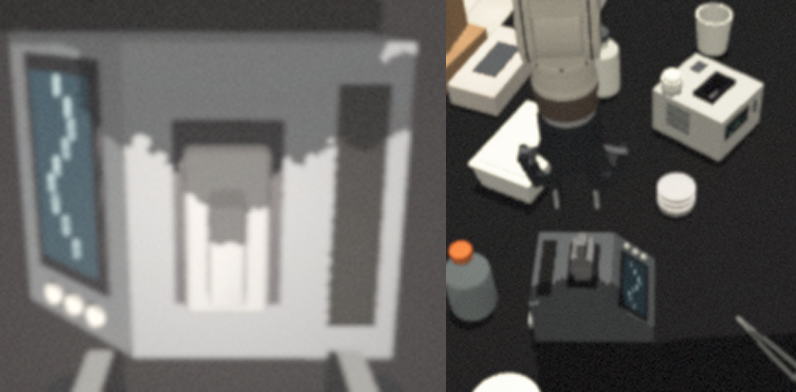

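View pics/t3.png

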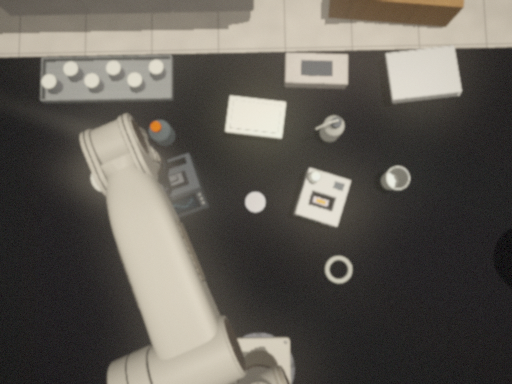

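The head's near edge is at zoomed row ~309. The model gives 313 for a tray held at about 33 mm and 354 for one sprung out, so the logger is held. The recorder's slot shows its tray sprung up, and the bystanders I can see are where they were.

```bash
python3 -c "
from plant import bot
print(bot.sign_off())"
```

```text
the job is handed in; nothing more can be done
None
```

The logger is in the data reader's bay, held by the catch and released, and the job is handed in at about 20 s on the robot's clock.

- **Recorder:** I pressed the logger to the stop at about 8 N, let it spring up and lifted it out. Pictures afterwards show the recorder's tray sprung out.
- **Reader:** The logger went in with side forces of about 1 N. The stop came about 36 mm into the tray's travel, at about 11 N at the wrist. It then came up about 5 mm, the motion stopped and the push faded, so the catch had taken it.
- **Last checks:** After I let go and backed off 100 mm, the wrist picture puts the logger's head at the held height (row 309; 313 expected for held, 354 if sprung out). The gripper touches nothing. The bystanders look unmoved, though in the last top view the arm hid the deli cup and part of the reader.
- **Disagreement:** The top and wrist cameras differed by 2–3 mm on the distance between the bays. I used the wrist camera's value, and the logger went in without resistance.

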